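# Turn the left-handed brackets right-handed and set them against the stop

## Task

Three brass angle brackets stand on the soldering board. Facing into a bracket's open side, towards its standing leg, the triangular web should be at your right-hand end; wherever it is at the left, tip that bracket over its bend so that the standing leg becomes the flat one, then slide it up flush against the steel stop bar at the back of the board, with the long free edge of its flat leg against the bar. Leave any bracket that is already right-handed standing where it is.

Things in the scene. Friction and masses are not known exactly. Their poses are not given: they have to be found in the camera images.
- bracket_a: One of three identical brass angle brackets, 195 g: two legs 46 mm long, 56 mm wide along the bend, 4 mm thick, at a right angle, a triangular 4 mm web closing one end. It rests on one leg; the other stands 46 mm high. A push on the inside of the standing leg, about 30 mm up, tips it over its bend on to that leg. Origin at the bend's outer corner; for directions use bracket_a_bend.
- bracket_b: The second bracket, as bracket_a.
- bracket_c: The third bracket, as bracket_a.
- bracket_a_bend (a point): Outer corner of bracket_a's bend, half-way along its 56 mm, at the board's top. y runs along the bend away from the web; z along the outer face of one leg, -x along that of the other. Standing right-handed: z points up, -x along the flat leg. Standing left-handed: x points down, z is level and points from the bend along the flat leg.
- bracket_b_bend (a point): The same for bracket_b.
- bracket_c_bend (a point): The same for bracket_c.
- stop_bar: Steel stop bar, 320 mm long (y), 12 mm deep (x), 12 mm high, fixed along the back of the soldering board (pale wood-like, 212 x 345 mm, fixed, top 8.5 mm above the bench). Origin: centre of its underside. A bracket pushed against it low, within 10 mm of the board, stays flat; pushed higher it may tip.
- stop_face (a point): Middle of the foot of the bar's front face, at the board's top; x points from the brackets into the bar, y along the bar, z up. A turned bracket set against the bar has its bend 46 mm in front of this face. Left-handed brackets start with the open side away from the bar within 30 degrees, so tipped over they fall towards it.
There are look-alikes about, which are no part of the job. What is shaped like the bracket_c but white is not meant.

How it is judged:
By the outcome, as a careful person would: the job done as asked, in the order asked, and still so for the second after the job is handed in, with the robot touching nothing.
It also fails if it takes over 58 s, if anything falls off the work surface, if the arm or the gripper's body presses on something with over 40 N, if the wrist force passes 120 N, or if a joint passes its speed limit or range.

## Robot

A 6-joint arm with a two-finger parallel gripper is mounted at the origin on a cart in front of the work surface, level with it; the furniture and walls round the work are solid. World frame = base frame: x ahead of the robot, y to its left, z up, the work surface at z = 0. Lengths are in m, angles in rad, forces in N, time in s.
With the tool pointing down it reaches from about 0.325 to 0.775 m from the base axis. Payload 5.5 kg.
Tool frame: the origin (TCP) lies at the very end of the fingers, on their centre line; the grasp point (between the pads) lies 19 mm behind it; z points along the fingers, y is the line along which they close (so a half turn about z gives the same grasp; the last joint's range is limited). The gripper opens to 88 mm and grips with 3 to 60 N. Pads are 20 mm wide; open, the fingers measure 115 mm over their backs; the gripper's body (75 mm by 178 mm) begins 61 mm behind the grasp point.
Start: joints at [1.164, 0.091, 1.231, -0, 1.82, -0.057], TCP at [0.206, 0.564, 0.223] pointing down, gripper open.
Joint ranges: [-2.87, 2.87], [-0.86, 2.18], [0.17, 2.46], [-1.51, 4.65], [0.06, 2.69], [-2.65, 2.65]. Speed limits (rad/s): [2.57, 2.57, 3.01, 3.14, 3.14, 3.14].

## Interface

Orientations are given as a rotation vector (axis times angle).
In Python, from workcell import robot, vision, ticket gives the robot as it stands.
- The arm moves only by the tool move_arm, never from a script. Its argument "increments" is a list of rows, each a list of 2 entries, a list of its own where there are three numbers: the shift along the world's x, y, z in m, then the turn about the world's z in degrees. In form: [[[tx, ty, tz], yaw], ...]. A call has 1 to 8 rows; each row is the pose to reach, as a shift and turn from the pose commanded when the call began; what a row does not reach only later rows make up. A row lasts 1/12 s, in which the tool goes at most 41.7 mm and 7.16 degrees, less where a joint would pass 70% of its speed; a pose out of reach is approached as far as the arm can. A call with a gripper value outside its range is refused whole. "grip" is the closure, from 0 (fully open) to 1 (shut), set as the call begins (left out, the last holds). The fingers move at their own pace and stop on an object; "grip_force" is the grip in N (left out, the last holds). Time passes only in rows, so rows that repeat a pose let the fingers close. It gives the time, the measured TCP pose, the force, the opening and the grip force at its end, in the units of the state.
- robot.state(): the state, without advancing time (a new reading comes with each control period).
- vision.read_camera(name): name is "scene" or "side" or "wrist"; returns a dict with "color" (384x512x3 uint8, red, green, blue), "range_z" (384x512 float32, m along the optical axis (not along the pixel's ray), 0 where there is no reading), "mtx" (3x3 intrinsics, pixels), "origin" and "orientation" of the camera in the world; the wrist camera has in their place "T_tool_cam" (4x4, takes a point from camera to tool coordinates, whose origin is the TCP and whose axes are the flange's). Camera axes: x right, y up, looking along -z (the intrinsics and any distortion apply to the point x, -y, -z); pixel columns grow to the right and rows downward; lengths in m; the calibration is good to about 2 mm. A picture is of the moment at which its call begins: read the wrist's pose just before it.
- ticket.close_job(): hands the job in; it is judged then, once.
The state is a dict: "time": time; "q": joint angles; "qvel": joint speeds; "joint_torque": joint torques, N m; "ee_pos": TCP position; "tcp_rot": TCP orientation; "wrist_force": force on the tool from outside, world axes, zero at the start; "wrist_torque": the same for the moment, N m; "opening": opening from 0.0 (shut) to 1.0 (fully open); "finger_force": force on a finger pad.
Only numpy, scipy, OpenCV 4.12 (cv2) and the standard library are available. Lean on these libraries where they do the work, as an engineer would, in place of code of your own. Each camera call takes 0.05 s, during which the arm holds its last target. There are 200 camera calls.

## Working session

There is one attempt and no reset: what is moved stays moved. The work goes in short steps, Python scripts to look and compute and a tool call to move; the robot and the scene stay as the last step left them, time stands still between calls to the robot, and variables do not carry over. Pictures are saved under pics/ and viewed, at most 10 in all, crops included, and the job is handed in when it is done.

Besides the shell and the picture viewer there is one more tool, called after ">>>" as name(argument=value, ...), one argument or row to a line, values as JSON. move_arm: Moves the arm, as the interface text tells. Its arguments: {"type":"object","properties":{"increments":{"type":"array"},"grip":{"type":"number"},"grip_force":{"type":"number"}},"required":["increments"]}

```bash
mkdir -p pics; cat > h.py <<'E'
import numpy as np, cv2
from scipy.spatial.transform import Rotation as R
from workcell import robot, vision, ticket
def cam(name):
    s=robot.state(); c=vision.read_camera(name)
    if name=='wrist':
        T=np.eye(4);T[:3,:3]=R.from_rotvec(s['tcp_rot']).as_matrix();T[:3,3]=s['ee_pos']
        W=T@np.array(c['T_tool_cam'])
    else:
        W=np.eye(4);o=np.array(c['orientation']);W[:3,:3]=R.from_rotvec(o).as_matrix() if o.size==3 else o.reshape(3,3);W[:3,3]=c['origin']
    c['W']=W;return c
def cloud(c):
    d=c['range_z'];K=np.array(c['mtx']);v,u=np.mgrid[:d.shape[0],:d.shape[1]]
    P=np.stack([(u-K[0,2])/K[0,0]*d,-(v-K[1,2])/K[1,1]*d,-d],-1)
    return P@c['W'][:3,:3].T+c['W'][:3,3]
def save(n,im): cv2.imwrite('pics/'+n,cv2.cvtColor(im,cv2.COLOR_RGB2BGR))
E
python3 - <<'E'
from h import *
print(robot.state())
for n in('scene','side'):
    c=cam(n);print(n,np.array(c['orientation']).shape,c['W'].round(3).tolist(),c['mtx']);save(n+'.png',c['color']);np.savez(n,P=cloud(c),c=c['color'])
    if 'dist' in str(c.keys()):print(c.keys())
a=[cv2.imread('pics/%s.png'%n) for n in('scene','side')]
E
```

```text
{'time': 0.0, 'q': array([ 1.16430350e+00,  9.18586881e-02,  1.23184945e+00, -7.73782401e-06,
        1.81981861e+00, -5.66863233e-02]), 'qvel': array([-0.00031908,  0.00061666,  0.00122294,  0.0007114 , -0.00199179,
        0.00068948]), 'joint_torque': array([ 6.86271378e-04, -4.46445322e+01, -4.06448936e+01,  7.01820944e-02,
        2.89696909e-02, -1.08027186e-04]), 'ee_pos': array([0.20550914, 0.56339314, 0.22152757]), 'tcp_rot': array([-5.46604259e-01, -3.09323071e+00,  2.95926124e-03]), 'wrist_force': array([-0.65957011,  0.14360218, -0.08763054]), 'wrist_torque': array([-0.06847043,  0.00939564, -0.00343493]), 'finger_force': 0.0, 'opening': 1.003600859779532}
scene (3,) [[-0.698, 0.392, -0.599, 0.015], [-0.716, -0.363, 0.596, 0.513], [0.016, 0.845, 0.534, 0.496], [0.0, 0.0, 0.0, 1.0]] [[446.28385669   0.         268.86673497]
 [  0.         446.28385669 184.40023818]
 [  0.           0.           1.        ]]
side (3,) [[0.897, 0.224, -0.382, 0.215], [-0.443, 0.429, -0.788, -0.67], [-0.013, 0.875, 0.484, 0.46], [0.0, 0.0, 0.0, 1.0]] [[360.88247604   0.         259.65217856]
 [  0.         360.88247604 196.6614705 ]
 [  0.           0.           1.        ]]
```

View pics/scene.png

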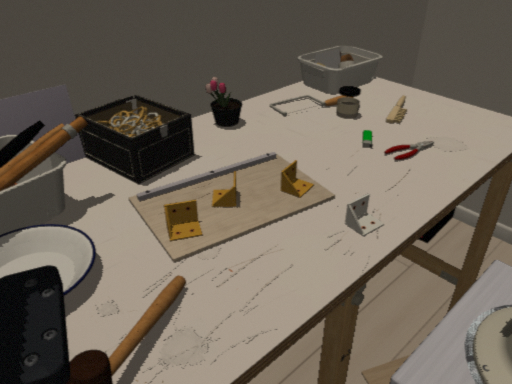

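View pics/side.png

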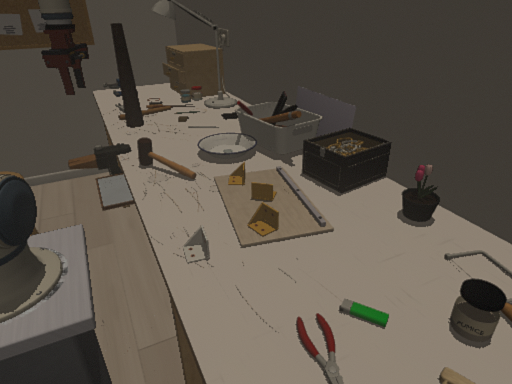

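The scene view shows three brass brackets on the board at (182,220), (226,191) and (295,180). A white look-alike stands off the board at (362,215) and is excluded by its colour. The side view shows the same brackets at (237,175), (263,191) and (264,220), with the bar at (300,193).

```bash
python3 - <<'E'
from h import *
crops=[]
for n,(x,y,w,h) in(('scene',(125,145,215,115)),('side',(205,155,125,95))):
    d=np.load(n+'.npz');P,c=d['P'],d['c']
    hsv=cv2.cvtColor(c,cv2.COLOR_RGB2HSV)
    m=((hsv[...,1]>150)&(hsv[...,0]>12)&(hsv[...,0]<30)).astype(np.uint8)
    reg=(P[...,0]>.3)&(P[...,0]<.75)&(abs(P[...,1])<.35)
    k,l,st,ce=cv2.connectedComponentsWithStats(m*reg.astype(np.uint8))
    for i in range(1,k):
        if st[i,4]>60:
            q=P[l==i];print(n,st[i],np.percentile(q,[2,50,98],axis=0).round(3).tolist())
    crops.append(cv2.resize(c[y:y+h,x:x+w],(700,int(700*h/w)),interpolation=cv2.INTER_CUBIC))
    bx=(P[...,2]>.004)&(P[...,2]<.013)&reg; q=P[bx]
    if n: 
        b=(abs(P[...,2]-.0205)<.003)&(hsv[...,1]<60)&reg
        k,l,st,ce=cv2.connectedComponentsWithStats(b.astype(np.uint8));i=1+st[1:,4].argmax();q=P[l==i]
        r=cv2.minAreaRect((q[:,:2]*1000).astype(np.float32));print('bar',st[i],np.median(q[:,2]),r,cv2.boxPoints(r))
    print('board z',[np.median(P[...,2][(abs(P[...,0]-.5)<.15)&(abs(P[...,1])<.15)&(abs(P[...,2]-.0085)<.006)])])
save('cr1.png',crops[0]);save('cr2.png',crops[1])
E
```

```text
scene [281 161  32  36 575] [[0.49, -0.087, 0.012], [0.518, -0.057, 0.02], [0.537, -0.031, 0.055]]
scene [212 172  24  35 417] [[0.549, 0.047, 0.011], [0.563, 0.078, 0.022], [0.609, 0.1, 0.055]]
scene [ 164  200   38   40 1110] [[0.53, 0.152, 0.012], [0.566, 0.179, 0.019], [0.582, 0.211, 0.055]]
scene [141 277  44  53 763] [[0.398, 0.263, 0.018], [0.422, 0.31, 0.03], [0.45, 0.348, 0.037]]
bar [136 152 140  47 646] 0.020889574499380392 ((663.985595703125, 37.340362548828125), (318.83026123046875, 17.50345230102539), 80.27911376953125) [[ 628.44244  -118.30815 ]
 [ 645.69464  -121.263596]
 [ 699.52875   192.98888 ]
 [ 682.27655   195.94432 ]]
board z [np.float64(0.009371274772791982)]
side [229 176  15   8  98] [[0.53, 0.149, 0.012], [0.552, 0.177, 0.013], [0.572, 0.205, 0.015]]
side [248 221  28  15 207] [[0.489, -0.095, 0.012], [0.509, -0.071, 0.013], [0.529, -0.044, 0.015]]
bar [276 166  50  58 325] 0.020952247886396436 ((664.1489868164062, 31.62873077392578), (319.060791015625, 13.168615341186523), 79.87348175048828) [[ 629.6182  -124.25881]
 [ 642.5817  -126.57415]
 [ 698.67975  187.51627]
 [ 685.71625  189.8316 ]]
board z [np.float64(0.00923656267996531)]
```

View pics/cr1.png

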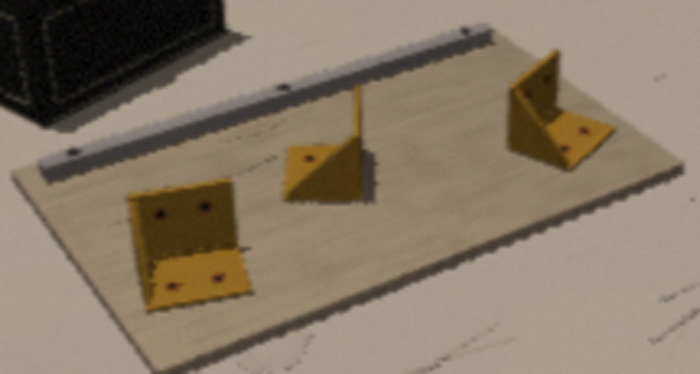

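View pics/cr2.png

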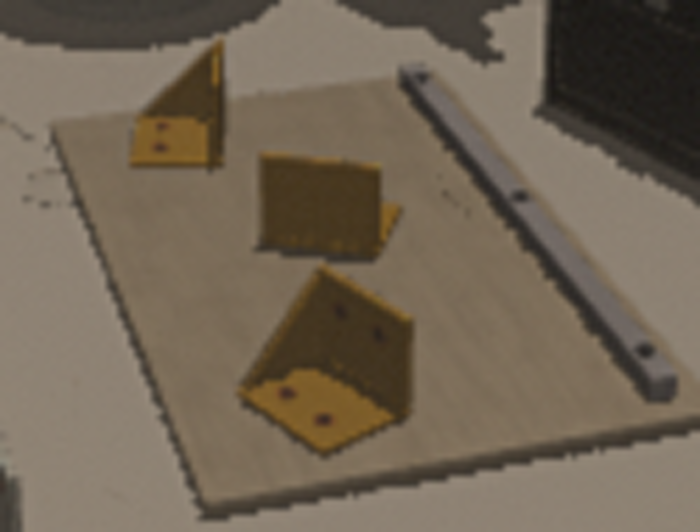

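In the enlarged crops:
- **Left bracket (scene crop 190,245):** faces the camera with its web at the left end, so it is left-handed and must be turned.
- **Middle bracket (325,160):** its flat leg points image-left. Looking along it to the right, the web is on the near, right-hand side, so it is right-handed and stays.
- **Right bracket (555,120):** in the side crop its web is at the left end seen from the open side, so it is left-handed and must be turned.

Next I'll measure their poses.

```bash
python3 - <<'E'
from h import *
n=np.array([np.cos(np.radians(-10)),np.sin(np.radians(-10))]);t=np.array([-n[1],n[0]])
for cn in('scene','side'):
    d=np.load(cn+'.npz');P,c=d['P'],d['c']
    hsv=cv2.cvtColor(c,cv2.COLOR_RGB2HSV)
    br=(hsv[...,1]>120)&(hsv[...,0]>12)&(hsv[...,0]<32)
    for nm,(x,y) in dict(L=(.56,.18),M=(.57,.075),Rr=(.515,-.06)).items():
        w=(abs(P[...,0]-x)<.055)&(abs(P[...,1]-y)<.052)&br
        for lab,lo,hi in(('flat',.0105,.0165),('top',.045,.06),('all',.012,.06)):
            q=P[w&(P[...,2]>lo)&(P[...,2]<hi)]
            if len(q)<8:continue
            r=cv2.minAreaRect((q[:,:2]*1000).astype(np.float32))
            print(cn,nm,lab,len(q),'maxz %.4f'%q[:,2].max(),'rect',np.round(r[0],1),np.round(r[1],1),round(r[2],1),cv2.boxPoints(r).round(0).tolist())
E
```

```text
scene L flat 522 maxz 0.0165 rect [553.8 183.6] [54.3 46.5] 63.2 [[521.0, 170.0], [562.0, 149.0], [587.0, 197.0], [545.0, 218.0]]
scene L top 192 maxz 0.0566 rect [573.7 174.6] [54.5 13.7] 72.0 [[559.0, 151.0], [572.0, 147.0], [589.0, 198.0], [576.0, 203.0]]
scene L all 1107 maxz 0.0566 rect [554.8 183.6] [55.2 48.2] 63.2 [[521.0, 170.0], [564.0, 148.0], [589.0, 197.0], [546.0, 219.0]]
scene M flat 184 maxz 0.0163 rect [585.4  69.4] [43.2 63.2] 52.0 [[547.0, 72.0], [597.0, 33.0], [624.0, 67.0], [574.0, 106.0]]
scene M top 59 maxz 0.0565 rect [572.1  56.7] [11.1 57. ] 48.6 [[547.0, 71.0], [590.0, 34.0], [597.0, 42.0], [554.0, 80.0]]
scene M all 420 maxz 0.0565 rect [582.7  70.1] [45.1 58.2] 49.5 [[546.0, 72.0], [590.0, 34.0], [619.0, 68.0], [575.0, 106.0]]
scene Rr flat 259 maxz 0.0164 rect [512.  -61.8] [43.7 59.1] 12.0 [[484.0, -37.0], [497.0, -95.0], [540.0, -86.0], [527.0, -28.0]]
scene Rr top 93 maxz 0.0564 rect [532.8 -57. ] [10.5 57.4] 22.4 [[517.0, -33.0], [539.0, -86.0], [549.0, -82.0], [527.0, -29.0]]
scene Rr all 590 maxz 0.0564 rect [512.8 -61.6] [45.4 59.1] 12.3 [[484.0, 
[... 493 characters left out ...]
6.5] 4.0 [[550.0, 66.0], [553.0, 30.0], [622.0, 34.0], [619.0, 71.0]]
side M top 86 maxz 0.0564 rect [570.5  49.1] [ 7.1 52.5] 48.0 [[549.0, 64.0], [588.0, 29.0], [592.0, 34.0], [553.0, 69.0]]
side M all 346 maxz 0.0564 rect [583.7  49.8] [66.1 38.8] 2.2 [[550.0, 68.0], [551.0, 29.0], [617.0, 32.0], [616.0, 70.0]]
side Rr flat 290 maxz 0.0165 rect [513. -67.] [45.4 56. ] 11.3 [[485.0, -44.0], [496.0, -99.0], [541.0, -90.0], [530.0, -35.0]]
side Rr top 87 maxz 0.0568 rect [530.7 -62.5] [10.2 56.8] 13.0 [[519.0, -36.0], [532.0, -91.0], [542.0, -89.0], [529.0, -34.0]]
side Rr all 611 maxz 0.0568 rect [512.7 -65. ] [46.5 59.4] 12.2 [[484.0, -41.0], [496.0, -99.0], [542.0, -89.0], [529.0, -31.0]]
```

>>> move_arm(
  increments=[
    [[0.04,-0.04,0.01],5],
    [[0.08,-0.08,0.03],10],
    [[0.11,-0.11,0.05],10],
    [[0.15,-0.15,0.06],10],
    [[0.19,-0.19,0.06],10],
    [[0.22,-0.23,0.06],10],
    [[0.25,-0.27,0.06],10],
    [[0.27,-0.31,0.06],10],
  ],
  grip=1,
)

```text
time: 0.77
ee_pos: [0.427, 0.3227, 0.2798]
tcp_rot: [-0.275, -3.129, 0.0]
wrist_force: [0.4, 0.0, 0.4]
opening: 0.433
finger_force: 0.0
```

```bash
cat >> h.py <<'E'
def brass(c):
    h=cv2.cvtColor(c['color'],cv2.COLOR_RGB2HSV);return (h[...,1]>110)&(h[...,0]>12)&(h[...,0]<32)
def rects(c,spots):
    P=cloud(c);b=brass(c)
    for nm,(x,y) in spots.items():
        w=(np.hypot(P[...,0]-x,P[...,1]-y)<.055)&b
        for lab,lo,hi in(('flat',.0095,.0165),('mid',.02,.04),('top',.047,.06)):
            q=P[w&(P[...,2]>lo)&(P[...,2]<hi)]
            if len(q)<15:continue
            r=cv2.minAreaRect((q[:,:2]*1000).astype(np.float32))
            print(nm,lab,len(q),'z %.4f'%np.median(q[:,2]),np.round(r[0],1),np.round(r[1],1),round(r[2],1),cv2.boxPoints(r).round(0).tolist())
def bar(c):
    P=cloud(c);s=cv2.cvtColor(c['color'],cv2.COLOR_RGB2HSV)[...,1]
    b=(P[...,2]>.0175)&(P[...,2]<.026)&(P[...,0]>.6)&(P[...,0]<.72)&(s<80)
    k,l,st,ce=cv2.connectedComponentsWithStats(b.astype(np.uint8));i=1+st[1:,4].argmax();q=P[l==i]
    n=np.array([np.cos(np.radians(10)),-np.sin(np.radians(10))]);u=q[:,:2]@n;t=q[:,:2]@np.array([-n[1],n[0]])
    print('bar z %.4f'%np.median(q[:,2]),'n',np.percentile(u,[1,5,50,95,99]).round(4),'t',t.min(),t.max(),'rect',cv2.minAreaRect((q[:,:2]*1000).astype(np.float32)))
E
python3 - <<'E'
from h import *
c=cam('wrist');print(c['W'].round(3).tolist());save('w1.png',c['color']);rects(c,dict(L=(.56,.18),M=(.58,.07)));bar(c)
E
```

```text
[[0.174, -0.938, -0.299, 0.345], [0.985, 0.166, 0.052, 0.338], [0.0, -0.304, 0.953, 0.442], [0.0, 0.0, 0.0, 1.0]]
L flat 718 z 0.0130 [554.5 182.7] [53.4 44. ] 63.1 [[523.0, 169.0], [562.0, 149.0], [586.0, 197.0], [547.0, 216.0]]
L mid 188 z 0.0301 [570.  180.7] [22.2 61.1] 4.8 [[556.0, 210.0], [561.0, 149.0], [584.0, 151.0], [578.0, 212.0]]
L top 116 z 0.0528 [571.3 166.6] [39.9  5.6] 63.9 [[560.0, 150.0], [565.0, 147.0], [583.0, 183.0], [578.0, 186.0]]
M flat 154 z 0.0131 [578.4  76.8] [43.3 37.4] 52.4 [[550.0, 71.0], [580.0, 48.0], [606.0, 83.0], [577.0, 105.0]]
M mid 175 z 0.0289 [562.3  77.8] [44.3 24. ] 84.6 [[548.0, 57.0], [572.0, 55.0], [576.0, 99.0], [552.0, 101.0]]
M top 68 z 0.0536 [564.6  62.9] [10.7 34.2] 47.1 [[548.0, 71.0], [573.0, 47.0], [581.0, 55.0], [556.0, 78.0]]
bar z 0.0217 n [0.5051 0.5072 0.5324 0.5561 0.5589] t 0.5918402756745554 0.6079140163032762 rect ((628.0101318359375, 499.50482177734375), (13.971000671386719, 55.47260284423828), 85.05169677734375)
```

View pics/w1.png

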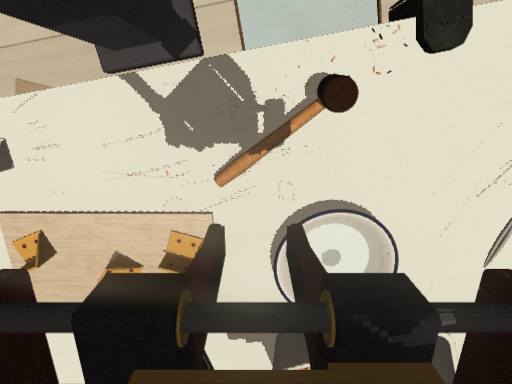

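The wrist view shows the left bracket at (183,250), the middle one at (125,262) and the right one at (33,248). It confirms L's bend at about (0.575, 0.172), with the bend direction at 64°.

>>> move_arm(
  increments=[
    [[0.035,-0.035,0],-6],
    [[0.07,-0.07,-0.01],-12],
    [[0.1,-0.1,-0.03],-16],
    [[0.12,-0.13,-0.05],-16],
    [[0.125,-0.14,-0.08],-16],
    [[0.125,-0.14,-0.12],-16],
    [[0.125,-0.14,-0.14],-16],
    [[0.125,-0.14,-0.14],-16],
  ],
)

```text
time: 1.48
ee_pos: [0.5478, 0.1828, 0.1319]
tcp_rot: [-0.708, -3.049, 0.009]
wrist_force: [-1.0, -0.5, -0.4]
opening: 0.005
finger_force: 0.0
```

```bash
python3 - <<'E'
from h import *
s=robot.state();print(s['ee_pos'],s['tcp_rot'],s['opening'])
c=cam('wrist');rects(c,dict(L=(.56,.18)));bar(c)
E
```

```text
[0.54782795 0.18282598 0.13185069] [-0.7076174  -3.04912522  0.00945829] 0.004736905014100572
L flat 2058 z 0.0129 [554.5 182.8] [55.2 43.1] 63.4 [[523.0, 168.0], [561.0, 148.0], [586.0, 198.0], [548.0, 217.0]]
L mid 550 z 0.0301 [571.7 182.6] [28.1 64.6] 6.1 [[554.0, 213.0], [561.0, 149.0], [589.0, 152.0], [582.0, 216.0]]
L top 263 z 0.0530 [573.2 174.4] [56.  11.7] 69.1 [[558.0, 150.0], [569.0, 146.0], [589.0, 198.0], [578.0, 203.0]]
bar z 0.0207 n [0.6426 0.6431 0.6475 0.654  0.655 ] t -0.009328745980169143 0.1063397940628023 rect ((647.4468383789062, -64.93116760253906), (115.6439437866211, 13.333106994628906), 79.59273529052734)
```

>>> move_arm(
  increments=[
    [[0.003,0,-0.03],0],
    [[0.003,0,-0.06],0],
    [[0.003,0,-0.085],0],
    [[0.003,0,-0.091],0],
    [[0.007,-0.002,-0.091],0],
    [[0.011,-0.004,-0.091],0],
    [[0.016,-0.006,-0.091],0],
    [[0.021,-0.008,-0.091],0],
  ],
)

```text
time: 2.2
ee_pos: [0.5738, 0.1765, 0.0521]
tcp_rot: [0.707, 3.057, 0.003]
wrist_force: [-0.3, -0.0, 0.5]
opening: 0.005
finger_force: 0.2
```

>>> move_arm(
  increments=[
    [[0.004,-0.002,0],0],
    [[0.008,-0.004,0],0],
    [[0.012,-0.006,0],0],
    [[0.016,-0.008,0],0],
    [[0.02,-0.01,0],0],
    [[0.024,-0.012,0],0],
    [[0.024,-0.012,0],0],
  ],
)

```text
time: 2.78
ee_pos: [0.5966, 0.1638, 0.049]
tcp_rot: [0.709, 3.06, -0.0]
wrist_force: [0.2, -0.2, 0.8]
opening: 0.006
finger_force: 0.3
```

```bash
python3 - <<'E'
from h import *
s=robot.state();print(s['ee_pos'],s['wrist_force'])
c=cam('scene');rects(c,dict(L=(.58,.18)));save('s2.png',cv2.resize(c['color'][140:260,120:340],(660,360)))
E
```

```text
[0.59657478 0.16381326 0.04900495] [ 0.20297916 -0.18956719  0.8478407 ]
L flat 41 z 0.0155 [573.6 158.9] [32.3 64.8] 6.7 [[554.0, 189.0], [561.0, 125.0], [593.0, 129.0], [586.0, 193.0]]
L mid 500 z 0.0320 [566.5 178.2] [55.2 58.5] 62.2 [[528.0, 167.0], [580.0, 140.0], [605.0, 189.0], [554.0, 216.0]]
L top 52 z 0.0483 [591.  166.5] [55.1 16. ] 66.8 [[573.0, 144.0], [587.0, 138.0], [609.0, 189.0], [594.0, 195.0]]
```

View pics/s2.png

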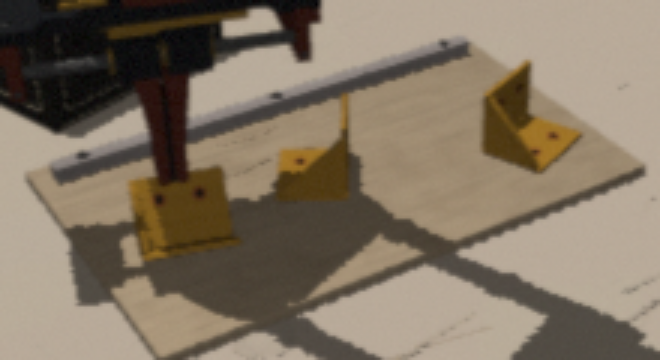

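It shows the bracket at crop (185,215) already tilting, with the finger inside its upper edge. I'll keep pushing.

>>> move_arm(
  increments=[
    [[0.005,-0.002,-0.003],0],
    [[0.01,-0.005,-0.006],0],
    [[0.015,-0.007,-0.008],0],
    [[0.019,-0.009,-0.008],0],
    [[0.023,-0.011,-0.008],0],
    [[0.026,-0.013,-0.008],0],
    [[0.026,-0.013,-0.008],0],
    [[0.026,-0.013,-0.008],0],
  ],
)

```text
time: 3.5
ee_pos: [0.6221, 0.1512, 0.0412]
tcp_rot: [-0.708, -3.061, -0.0]
wrist_force: [-0.6, -0.8, -0.2]
opening: 0.007
finger_force: 0.0
```

```bash
python3 - <<'E'
from h import *
s=robot.state();print(s['ee_pos'],s['wrist_force'])
for n in('scene','side'):rects(cam(n),dict(L=(.59,.165)))
E
```

```text
[0.62205868 0.15121477 0.04115935] [-0.5633405  -0.78620064 -0.1516801 ]
L flat 93 z 0.0128 [582.2 151.3] [35.7 81.9] 15.0 [[554.0, 186.0], [576.0, 107.0], [610.0, 116.0], [589.0, 195.0]]
L mid 295 z 0.0300 [578.1 173.8] [57.2 14.8] 52.7 [[555.0, 156.0], [567.0, 147.0], [601.0, 192.0], [589.0, 201.0]]
L top 164 z 0.0520 [577.8 172.7] [55.4  8.9] 66.0 [[562.0, 149.0], [571.0, 146.0], [593.0, 196.0], [585.0, 200.0]]
L flat 135 z 0.0131 [597.2 158.1] [57.6 44.1] 63.6 [[565.0, 142.0], [604.0, 123.0], [630.0, 174.0], [590.0, 194.0]]
L mid 66 z 0.0292 [586.3 171.3] [67.1 27.5] 32.4 [[551.0, 165.0], [565.0, 142.0], [622.0, 178.0], [607.0, 201.0]]
```

>>> move_arm(
  increments=[
    [[0,0,0.03],0],
    [[-0.005,0.002,0.05],0],
    [[-0.035,0.016,0.055],0],
    [[-0.06,0.028,0.055],0],
    [[-0.074,0.034,0.045],0],
    [[-0.074,0.034,0.015],0],
    [[-0.074,0.034,-0.015],0],
    [[-0.074,0.034,-0.026],0],
  ],
  grip=0.7,
)

```text
time: 4.27
ee_pos: [0.5452, 0.1852, 0.0111]
tcp_rot: [-0.705, -3.057, 0.004]
wrist_force: [-0.3, -0.6, -1.0]
opening: 0.304
finger_force: 0.0
```

```bash
python3 - <<'E'
from h import *
s=robot.state();print(s['ee_pos'],s['wrist_force'],s['opening'])
c=cam('wrist');rects(c,dict(L=(.59,.165)))
E
```

```text
[0.54521925 0.18516072 0.01105958] [-0.31647318 -0.57620172 -1.02740186] 0.3035854694846104
L flat 333 z 0.0131 [577.4 170.8] [33.4  2. ] 64.2 [[569.0, 156.0], [571.0, 155.0], [586.0, 185.0], [584.0, 186.0]]
L mid 269 z 0.0221 [577.4 170.8] [33.   2.4] 63.0 [[569.0, 157.0], [571.0, 156.0], [586.0, 185.0], [584.0, 186.0]]
L top 1012 z 0.0537 [567.8 176.8] [37.2 31.5] 60.5 [[545.0, 168.0], [572.0, 153.0], [591.0, 185.0], [563.0, 201.0]]
```

>>> move_arm(
  increments=[
    [[0.008,-0.004,0.002],0],
    [[0.016,-0.007,0.002],0],
    [[0.022,-0.01,0.002],0],
    [[0.027,-0.012,0.002],2],
    [[0.032,-0.014,0.002],4],
    [[0.037,-0.016,0.002],6],
    [[0.042,-0.018,0.002],8],
    [[0.047,-0.02,0.002],10],
  ],
)

```text
time: 4.98
ee_pos: [0.5968, 0.165, 0.0193]
tcp_rot: [0.436, 3.109, 0.002]
wrist_force: [-2.3, -0.1, 0.8]
opening: 0.298
finger_force: 0.9
```

>>> move_arm(
  increments=[
    [[0.005,-0.0015,0],1.5],
    [[0.01,-0.003,0],3],
    [[0.015,-0.0045,0],4.5],
    [[0.019,-0.006,0],5.7],
    [[0.022,-0.007,0],5.7],
    [[0.024,-0.008,0],5.7],
    [[0.024,-0.008,0],5.7],
  ],
)

```text
time: 5.57
ee_pos: [0.6198, 0.157, 0.0176]
tcp_rot: [0.285, 3.127, 0.0]
wrist_force: [0.4, -0.3, -0.2]
opening: 0.295
finger_force: 0.0
```

```bash
python3 - <<'E'
from h import *
s=robot.state();print(s['ee_pos'],s['tcp_rot'],s['wrist_force'],s['opening'])
for n in('scene','side','wrist'):rects(cam(n),dict(L=(.625,.155)))
E
```

```text
[0.61981597 0.1569849  0.01758863] [2.84658106e-01 3.12740198e+00 1.55259176e-04] [ 0.41427615 -0.33969148 -0.19998373] 0.29542220832728633
L flat 58 z 0.0135 [639.8 167.6] [55.6 26.3] 44.3 [[611.0, 158.0], [629.0, 139.0], [669.0, 178.0], [650.0, 196.0]]
L mid 183 z 0.0295 [636.5 162.6] [41.8 54.5] 79.5 [[606.0, 147.0], [659.0, 137.0], [667.0, 178.0], [613.0, 188.0]]
L top 67 z 0.0518 [622.4 165.7] [41.2 26.1] 77.1 [[605.0, 149.0], [631.0, 143.0], [640.0, 183.0], [614.0, 189.0]]
L flat 125 z 0.0130 [655.3 145.1] [67.5 42.1] 60.7 [[620.0, 126.0], [657.0, 105.0], [690.0, 164.0], [653.0, 185.0]]
L mid 32 z 0.0277 [640.7 152.5] [63.1 15.8] 49.3 [[614.0, 134.0], [626.0, 123.0], [667.0, 171.0], [655.0, 182.0]]
L flat 227 z 0.0129 [632.3 155.8] [26.8  1.8] 80.5 [[629.0, 143.0], [631.0, 142.0], [635.0, 169.0], [634.0, 169.0]]
L mid 911 z 0.0307 [620.9 157.3] [27.  25.3] 82.4 [[607.0, 146.0], [632.0, 142.0], [635.0, 169.0], [610.0, 172.0]]
L top 821 z 0.0531 [622.3 156.9] [28.1 27.7] 80.5 [[606.0, 145.0], [634.0, 141.0], [638.0, 168.0], [611.0, 173.0]]
```

>>> move_arm(
  increments=[
    [[0,0,-0.005],0.3],
    [[0.001,0,-0.005],0.3],
    [[0.002,0,-0.005],0.3],
    [[0.003,-0.0005,-0.005],0.3],
    [[0.004,-0.0007,-0.005],0.3],
    [[0.004,-0.0007,-0.005],0.3],
  ],
)

```text
time: 6.22
ee_pos: [0.6226, 0.1567, 0.0119]
tcp_rot: [-0.275, -3.129, -0.0]
wrist_force: [-2.1, 1.1, -0.7]
opening: 0.299
finger_force: 0.9
```

```bash
python3 - <<'E'
from h import *
s=robot.state();print(s['ee_pos'],s['tcp_rot'],s['wrist_force'],s['opening'])
for n in('side','wrist'):rects(cam(n),dict(L=(.635,.155)))
E
```

```text
[0.62264368 0.15671386 0.01191941] [-2.74856122e-01 -3.12862032e+00 -9.94685887e-07] [-2.10984471  1.09537164 -0.69423295] 0.2987462806160385
L flat 126 z 0.0132 [652.4 147. ] [57.4 54.6] 79.9 [[621.0, 124.0], [674.0, 114.0], [684.0, 170.0], [631.0, 180.0]]
L mid 30 z 0.0275 [643.4 151.7] [62.8 15.9] 49.1 [[617.0, 133.0], [629.0, 123.0], [670.0, 170.0], [658.0, 181.0]]
L flat 250 z 0.0135 [634.5 155.6] [26.6  3.5] 74.5 [[629.0, 143.0], [633.0, 142.0], [640.0, 168.0], [636.0, 169.0]]
L mid 982 z 0.0307 [627.4 149.3] [42.2 17.6] 46.2 [[606.0, 140.0], [619.0, 128.0], [648.0, 158.0], [636.0, 171.0]]
L top 585 z 0.0513 [623.7 152.6] [38.6 23. ] 79.2 [[609.0, 136.0], [631.0, 131.0], [639.0, 169.0], [616.0, 174.0]]
```

>>> move_arm(
  increments=[
    [[0.001,0,0],0],
    [[0.002,0,0],0],
    [[0.003,-0.0005,0],0],
    [[0.004,-0.0007,0],0],
    [[0.004,-0.0007,0],0],
    [[0.004,-0.0007,0],0],
  ],
)

```text
time: 6.82
ee_pos: [0.6228, 0.1567, 0.0124]
tcp_rot: [-0.273, -3.12, 0.001]
wrist_force: [-20.3, 1.0, 10.2]
opening: 0.301
finger_force: 9.6
```

```bash
python3 - <<'E'
from h import *
s=robot.state();print(s['ee_pos'],s['tcp_rot'],s['wrist_force'],s['opening'])
E
```

```text
[0.62282119 0.1567196  0.01235121] [-2.73280213e-01 -3.12024804e+00  6.99051260e-04] [-20.30010863   0.99741528  10.24609146] 0.3010275038523867
```

>>> move_arm(
  increments=[
    [[-0.006,0.001,0],0],
    [[-0.02,0.0035,0],0],
    [[-0.04,0.007,0.01],0],
    [[-0.05,0.009,0.04],0],
    [[-0.06,0.0,0.08],3],
    [[-0.075,-0.03,0.11],8],
    [[-0.09,-0.07,0.12],14],
    [[-0.1,-0.11,0.12],20],
  ],
  grip=1,
)

```text
time: 7.48
ee_pos: [0.5294, 0.0505, 0.1371]
tcp_rot: [-0.284, 3.12, -0.001]
wrist_force: [0.1, -0.6, 0.4]
opening: 0.003
finger_force: 0.0
```

>>> move_arm(
  increments=[
    [[-0.005,-0.035,0],2],
    [[-0.01,-0.07,0],2],
    [[-0.015,-0.09,0],2],
    [[-0.017,-0.105,0],2],
    [[-0.017,-0.113,0],2],
    [[-0.017,-0.113,0],2],
    [[-0.017,-0.113,0],2],
  ],
)

```text
time: 8.07
ee_pos: [0.5115, -0.0622, 0.1322]
tcp_rot: [-0.326, 3.124, 0.0]
wrist_force: [-0.2, -0.6, -0.6]
opening: 0.007
finger_force: 0.0
```

```bash
python3 - <<'E'
from h import *
s=robot.state();print(s['ee_pos'],s['tcp_rot'],s['wrist_force'],s['opening'])
c=cam('wrist');rects(c,dict(R=(.515,-.063),L=(.645,.155)));bar(c)
for n in('scene','side'):c=cam(n);print(n);rects(c,dict(L=(.645,.155)))
c=cam('scene');save('s3.png',cv2.resize(c['color'][140:260,120:340],(660,360)))
E
```

```text
[ 0.51149151 -0.06216363  0.1321761 ] [-3.26285633e-01  3.12373727e+00  1.65610220e-04] [-0.15318215 -0.6365812  -0.64145863] 0.007128539886617829
R flat 2090 z 0.0130 [512.6 -64. ] [42.9 56.2] 12.4 [[486.0, -41.0], [498.0, -96.0], [540.0, -87.0], [528.0, -32.0]]
R mid 513 z 0.0300 [526.5 -53.9] [27.7 64.6] 44.7 [[494.0, -41.0], [539.0, -87.0], [559.0, -67.0], [514.0, -21.0]]
R top 457 z 0.0539 [534.1 -58.5] [10.8 55.6] 20.7 [[519.0, -34.0], [539.0, -86.0], [549.0, -83.0], [529.0, -31.0]]
L flat 467 z 0.0132 [668.  146.4] [54.4 23.7] 81.9 [[653.0, 121.0], [676.0, 118.0], [684.0, 172.0], [660.0, 175.0]]
L mid 218 z 0.0336 [647.5 170.1] [49.6 26.5] 31.6 [[619.0, 168.0], [633.0, 146.0], [676.0, 172.0], [662.0, 194.0]]
L top 372 z 0.0534 [635.6 153.1] [55.8 11. ] 72.5 [[622.0, 128.0], [632.0, 125.0], [649.0, 178.0], [639.0, 181.0]]
bar z 0.0210 n [0.6432 0.6436 0.648  0.6544 0.6554] t 0.21604112714401716 0.30975163818668244 rect ((685.0799560546875, 146.1425323486328), (93.7203369140625, 13.122045516967773), 79.59803009033203)
scene
L flat 87 z 0.0135 [640.9 162.3] [66.7 32.5] 47.7 [[606.0, 149.0], [630.0, 127.0], [675.0, 176.0], [651.0, 198.0]]
L mid 298 z 0.0301 [639.1 162.4] [65.6 32.1] 49.3 [[606.0, 148.0], [630.0, 127.0], [673.0, 177.0], [648.0, 198.0]]
L top 134 z 0.0520 [633.8 156.1] [55.9  6.4] 81.5 [[627.0, 129.0], [633.0, 128.0], [641.0, 183.0], [635.0, 184.0]]
side
L flat 130 z 0.0133 [655.5 146.3] [57.4 46.5] 81.1 [[628.0, 122.0], [674.0, 114.0], [683.0, 171.0], [637.0, 178.0]]
L mid 32 z 0.0268 [644.5 152.3] [64.3 17.9] 46.5 [[616.0, 135.0], [629.0, 123.0], [673.0, 170.0], [660.0, 182.0]]
```

View pics/s3.png

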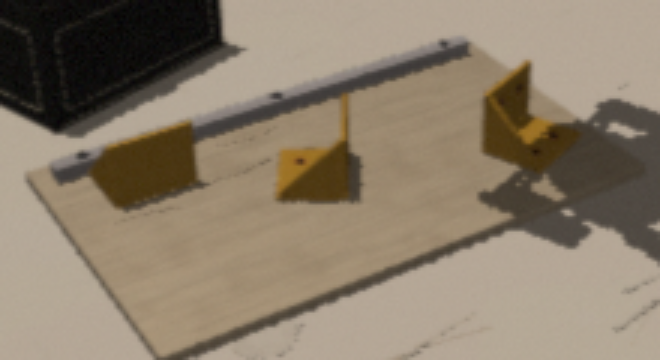

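L stands against the bar at crop (145,165) and the middle bracket is untouched. Now the right bracket.

>>> move_arm(
  increments=[
    [[-0.005,-0.003,-0.03],0],
    [[-0.005,-0.003,-0.06],0],
    [[-0.005,-0.003,-0.085],0],
    [[-0.005,-0.003,-0.091],0],
    [[0,-0.002,-0.091],0],
    [[0.005,-0.001,-0.091],0],
    [[0.01,0,-0.091],0],
    [[0.014,0.001,-0.091],0],
  ],
)

```text
time: 8.93
ee_pos: [0.527, -0.0612, 0.0432]
tcp_rot: [-0.327, 3.121, -0.001]
wrist_force: [-0.6, 0.1, 0.7]
opening: 0.006
finger_force: 0.3
```

>>> move_arm(
  increments=[
    [[0.004,0.001,0],0],
    [[0.008,0.002,0],0],
    [[0.012,0.003,0],0],
    [[0.016,0.004,0],0],
    [[0.02,0.005,-0.002],0],
    [[0.024,0.006,-0.005],0],
    [[0.029,0.007,-0.007],0],
    [[0.034,0.008,-0.008],0],
  ],
)

```text
time: 9.6
ee_pos: [0.5593, -0.0531, 0.0322]
tcp_rot: [0.327, -3.124, -0.0]
wrist_force: [0.3, 0.1, -0.1]
opening: 0.004
finger_force: 0.0
```

```bash
python3 - <<'E'
from h import *
s=robot.state();print(s['ee_pos'],s['wrist_force'])
for n in('scene','side'):print(n);rects(cam(n),dict(R=(.55,-.06)))
E
```

```text
[ 0.55928268 -0.05313132  0.03223327] [ 0.31372452  0.06580042 -0.05215263]
scene
R flat 97 z 0.0136 [560.9 -60.6] [47.1 76.2] 15.1 [[528.0, -30.0], [548.0, -104.0], [594.0, -91.0], [574.0, -18.0]]
R mid 221 z 0.0291 [542.9 -49.4] [64.3 33.7] 74.7 [[518.0, -76.0], [551.0, -85.0], [568.0, -23.0], [535.0, -14.0]]
R top 77 z 0.0525 [541.9 -53.7] [12.8 53.7] 12.7 [[530.0, -29.0], [542.0, -81.0], [554.0, -78.0], [542.0, -26.0]]
side
R flat 156 z 0.0133 [560.1 -58.3] [47.5 53.2] 9.3 [[532.0, -36.0], [541.0, -88.0], [588.0, -81.0], [579.0, -28.0]]
R mid 126 z 0.0303 [547.2 -58. ] [23.4 56.7] 12.0 [[530.0, -33.0], [542.0, -88.0], [565.0, -83.0], [553.0, -28.0]]
R top 66 z 0.0525 [542.6 -59.5] [13.3 54.4] 12.1 [[530.0, -34.0], [542.0, -87.0], [555.0, -85.0], [543.0, -32.0]]
```

>>> move_arm(
  increments=[
    [[0,0,0.035],0],
    [[0,0,0.06],0],
    [[-0.02,-0.004,0.065],0],
    [[-0.045,-0.009,0.065],0],
    [[-0.055,-0.012,0.055],0],
    [[-0.055,-0.012,0.02],0],
    [[-0.055,-0.012,-0.01],0],
    [[-0.055,-0.012,-0.016],0],
  ],
  grip=0.7,
)

```text
time: 10.37
ee_pos: [0.5008, -0.0648, 0.0119]
tcp_rot: [0.326, -3.117, -0.003]
wrist_force: [-0.8, 0.3, -1.6]
opening: 0.302
finger_force: 0.0
```

```bash
python3 - <<'E'
from h import *
s=robot.state();print(s['ee_pos'],s['wrist_force'],s['opening'])
c=cam('wrist');rects(c,dict(R=(.56,-.06)))
E
```

```text
[ 0.50083596 -0.06483428  0.01187853] [-0.77821229  0.30270904 -1.55152157] 0.3017552392783108
R flat 343 z 0.0130 [537.4 -56.2] [ 1.9 33.8] 11.9 [[533.0, -40.0], [540.0, -73.0], [542.0, -73.0], [535.0, -39.0]]
R mid 181 z 0.0217 [525.7 -60.3] [29.6 32.9] 18.7 [[506.0, -49.0], [517.0, -81.0], [545.0, -71.0], [534.0, -40.0]]
R top 1143 z 0.0533 [525.8 -58.7] [32.4 38. ] 11.6 [[506.0, -43.0], [514.0, -81.0], [545.0, -74.0], [538.0, -37.0]]
```

>>> move_arm(
  increments=[
    [[0.009,0.002,0.001],0],
    [[0.018,0.004,0.001],0],
    [[0.025,0.005,0.001],0],
    [[0.03,0.005,0.001],-2],
    [[0.035,0.005,0.001],-4],
    [[0.04,0.005,0.001],-6],
    [[0.045,0.004,0.001],-8],
    [[0.05,0.004,0.001],-10],
  ],
)

```text
time: 11.08
ee_pos: [0.556, -0.0612, 0.0198]
tcp_rot: [-0.052, 3.139, -0.0]
wrist_force: [-1.8, 0.9, 1.5]
opening: 0.301
finger_force: 0.9
```

>>> move_arm(
  increments=[
    [[0.005,0,-0.002],-2],
    [[0.01,0,-0.004],-4],
    [[0.015,0,-0.004],-6],
    [[0.02,-0.001,-0.004],-8],
    [[0.024,-0.001,-0.004],-10],
    [[0.027,-0.001,-0.004],-12.4],
    [[0.029,-0.001,-0.004],-12.4],
    [[0.029,-0.001,-0.004],-12.4],
  ],
)

```text
time: 11.75
ee_pos: [0.5832, -0.0622, 0.0156]
tcp_rot: [-0.285, -3.126, 0.001]
wrist_force: [-9.2, 0.5, 5.2]
opening: 0.301
finger_force: 4.2
```

```bash
python3 - <<'E'
from h import *
s=robot.state();a=s['tcp_rot'];print(s['ee_pos'],2*np.degrees(np.arctan2(a[1],a[0]))-90,s['wrist_force'],s['opening'])
for n in('side','wrist'):rects(cam(n),dict(R=(.6,-.065)))
E
```

```text
[ 0.58321936 -0.06218163  0.01559417] -280.40175579285665 [-9.19419114  0.45731611  5.22849512] 0.30081966945372657
R flat 189 z 0.0132 [617.1 -69.9] [55.9 46.6] 78.9 [[589.0, -93.0], [635.0, -102.0], [645.0, -47.0], [600.0, -38.0]]
R mid 34 z 0.0269 [608.2 -65.2] [64.1 11.4] 49.3 [[583.0, -86.0], [592.0, -93.0], [633.0, -45.0], [625.0, -37.0]]
R flat 231 z 0.0133 [595.  -63.4] [26.5  1.6] 80.4 [[592.0, -76.0], [594.0, -77.0], [598.0, -50.0], [596.0, -50.0]]
R mid 902 z 0.0307 [585.  -62.8] [30.6 23.5] 76.0 [[570.0, -75.0], [593.0, -80.0], [600.0, -51.0], [577.0, -45.0]]
R top 832 z 0.0534 [586.7 -61.3] [27.6 25.4] 78.9 [[572.0, -72.0], [597.0, -77.0], [602.0, -50.0], [577.0, -45.0]]
```

>>> move_arm(
  increments=[
    [[0.001,0,-0.002],0],
    [[0.002,0,-0.003],0],
    [[0.002,0,-0.003],0],
    [[0.002,0,-0.003],0],
  ],
)

```text
time: 12.18
ee_pos: [0.5834, -0.0618, 0.0133]
tcp_rot: [-0.284, -3.123, 0.0]
wrist_force: [-19.2, 1.7, 13.0]
opening: 0.3
finger_force: 9.4
```

>>> move_arm(
  increments=[
    [[-0.006,0.001,0.001],0],
    [[-0.02,0.004,0.001],0],
    [[-0.045,0.008,0.01],0],
    [[-0.06,0.01,0.04],0],
    [[-0.08,0.02,0.08],0],
    [[-0.09,0.04,0.11],0],
    [[-0.09,0.08,0.14],0],
    [[-0.09,0.1,0.15],0],
  ],
)

```text
time: 12.85
ee_pos: [0.4968, 0.0391, 0.1672]
tcp_rot: [0.286, 3.12, 0.002]
wrist_force: [0.1, 0.2, -0.5]
opening: 0.303
finger_force: 0.0
```

```bash
cat > chk.py <<'E'
from h import *
def chk(n,spots):
    c=cam(n);P=cloud(c);b=brass(c);m,t=np.array([.9836,-.1805]),np.array([.1805,.9836])
    for nm,(x,y) in spots.items():
        q=P[(np.hypot(P[...,0]-x,P[...,1]-y)<.06)&b]
        f=q[(q[:,2]>.0105)&(q[:,2]<.0155)];g=q[q[:,2]>.05]
        for lab,h,pc in(('flat far edge',f,98),('stand top',g,50)):
            if len(h)<15:continue
            T=h[:,:2]@t;N=h[:,:2]@m;bins=np.linspace(T.min(),T.max(),8)
            e=[(a/2+d/2,np.percentile(N[(T>=a)&(T<d)],pc)) for a,d in zip(bins,bins[1:]) if ((T>=a)&(T<d)).sum()>2]
            e=np.array(e);k=np.polyfit(*e[1:-1].T,1) if len(e)>4 else [0]
            print(n,nm,lab,'n',(e[:,1]*1000).round(1),'t',T.min().round(3),T.max().round(3),'slope deg %.1f'%np.degrees(k[0]))
    return c
E
python3 - <<'E'
from chk import *
s=robot.state();print(s['ee_pos'],s['wrist_force'])
for n in('wrist','side','scene'):c=chk(n,dict(L=(.655,.148),R=(.615,-.068)));bar(c) if n!='wrist' or 1 else 0
c=cam('scene');rects(c,dict(M=(.58,.07)));save('s4.png',cv2.resize(c['color'][140:260,120:340],(660,360)))
c=cam('wrist');save('w4.png',c['color'])
E
```

```text
[0.49681659 0.03905462 0.16718841] [ 0.08707289  0.22213263 -0.48837761]
wrist L flat far edge n [608.9 597.1 596.5 596.5 596.8 596.7 596.3] t 0.238 0.293 slope deg -0.3
wrist L stand top n [596.4 596.4 596.7 596.1 596.2 596.4 596.9] t 0.282 0.294 slope deg -1.0
wrist R flat far edge n [597.6 597.4 597.7 597.8 597.3 597.3 597.4] t 0.019 0.062 slope deg -0.5
bar z 0.0206 n [0.6427 0.643  0.645  0.6483 0.649 ] t 0.09120166414729132 0.1586708584050597 rect ((657.62451171875, 10.917196273803711), (67.4651107788086, 6.844298839569092), 80.2462387084961)
side L flat far edge n [640.  639.9 639.7 641.3 640.5 640.5 640.1] t 0.235 0.292 slope deg 1.4
side L stand top n [597.3 595.9 595.8] t 0.236 0.281 slope deg 0.0
side R flat far edge n [640.8 642.  641.3 641.1 641.9 641.1 641.8] t 0.015 0.07 slope deg -0.7
side R stand top n [597.5 596.7 597.  596.4 596.4 596.7 598.1] t 0.016 0.07 slope deg -0.3
bar z 0.0210 n [0.6418 0.6425 0.6473 0.6535 0.6545] t -0.013670695098957032 0.3067329616088043 rect ((664.0654296875, 31.704116821289062), (320.4057312011719, 13.428642272949219), 79.76879119873047
[... 212 characters left out ...]
n [598.2 597.3 597.1 598.4 597.4 597.7 636.1] t 0.022 0.076 slope deg 0.8
scene R stand top n [595.4 596.4 596.1 595.4 595.6 596.1 596.6] t 0.021 0.075 slope deg -0.8
bar z 0.0217 n [0.5351 0.5455 0.6106 0.6235 0.6254] t 0.43667423565564983 0.5496695069361015 rect ((665.4495849609375, 372.9880065917969), (139.44454956054688, 47.77849578857422), 43.482398986816406)
M flat 196 z 0.0133 [584.7  68.2] [46.5 63.1] 49.3 [[546.0, 71.0], [593.0, 30.0], [624.0, 65.0], [576.0, 106.0]]
M mid 147 z 0.0285 [560.6  83.5] [35.8  7.2] 47.6 [[546.0, 73.0], [551.0, 68.0], [575.0, 94.0], [570.0, 99.0]]
M top 54 z 0.0545 [568.3  55.1] [10.3 54. ] 38.7 [[547.0, 73.0], [581.0, 31.0], [589.0, 37.0], [555.0, 79.0]]
```

View pics/w4.png

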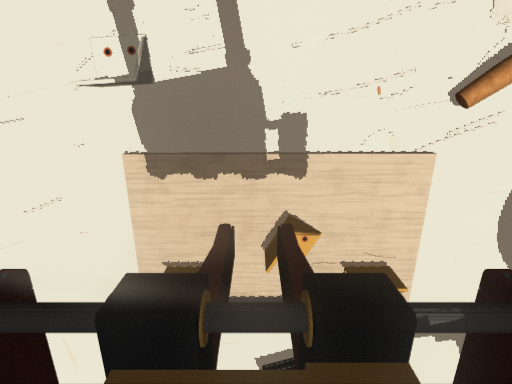

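The wrist view shows both turned brackets standing parallel to the bar at (185,265) and (375,275), and the middle one untouched at (290,240). The bends measure about 46 mm in front of the bar, and the angles are within 1°. The arm is clear of everything.

```bash
python3 -c "
from h import *
print(ticket.close_job())"
```

```text
the job is handed in; nothing more can be done
None
```

Job handed in at about 13 s of the 58 s: I tipped the left and right (left-handed) brackets and pushed them against the stop bar, with bends about 46 mm in front and within about 1° of parallel, and left the right-handed middle one alone; the hand-in call returned no verdict.

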